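Put the bench gearbox in gear and bring its output to the mark

TASK

Put the green bench gearbox in gear: take the black gear-change knob on top and ease it down gently while rocking it back and forth until you feel the hidden teeth mesh and it goes fully home. Never force the teeth: keep them from being pressed together with more than 20 N. Then, in gear, turn the output by the knob until the red pointer lines up with the yellow mark, let go, and leave the parts and tools round the gearbox where they are.

Things in the scene. Friction and masses are not known exactly. Their poses are not given: they have to be found in the camera images.
- gearbox: Green cast gearbox bolted to the bench, 220 x 220 mm foot, 100 mm high to its flat top. Origin: centre of its underside, right below the upright axis on which knob and output disc turn. z up; +x is the side with the yellow mark.
- gear_knob: Black bar-shaped gear-change knob, 16 mm thick (its x), 60 mm long (its y), 30 mm high, on the gearbox's upright axis. Origin: centre of the bar, 187 mm above the bench when fully up, 171 mm when home. Grip it from above across the 16 mm. It slides down and turns with its spindle.
- knob_top (a point): Centre of the knob's flat top, 15 mm above the bar's centre; axes as the knob's. 72 mm below it hang the tips of 6 straight dogs (60 degree pitch) on a sleeve, sprung on the knob: 22 N/mm, 4 N preload, 4 mm of travel. Flat ends; dogs and slots have about 6 degrees of play in all.
- in_gear (a joint): How far the knob is pushed down, m: 0 fully up, 0.016 fully home (its stop). It stays where left: sliding friction 5 N, of which the knob's weight takes 3 N on the way down. Dogs not in line clash end to end somewhere between 4 and 12 mm of travel (hidden, different every time) and stop it there.
- knob_turn (a joint): Angle of the knob and its spindle about the upright axis, rad, anticlockwise from above positive, 0 when the bar's axes agree with the gearbox's. Very light to turn when out of gear; limited to +-3.1.
- output: Steel output disc, 120 mm across, 8 mm thick, underside 104 mm above the bench, with the red pointer and a dark skirt (84 mm across, top 130 mm above the bench) hiding the 6 lower dogs, fixed to it at an angle and height that cannot be seen. Origin: on the axis at its underside. Turns stiffly (0.22 N m), stays where left, follows the knob only in gear; not to be pushed directly.
- pointer_angle (a joint): Angle of the output disc, rad: 0 when the red pointer is on the yellow mark, growing anticlockwise seen from above. Starts between 0.7 and 1.3, so the output has to be turned clockwise.
- pointer_tip (a point): Outer tip of the red pointer, 78 mm from the axis, 112 mm above the bench.
- index_mark (a point): Yellow index mark on the gearbox top, 16 x 8 mm, its centre 89 mm from the axis on the gearbox's +x side.
- bearing: Loose steel bearing ring, 72 mm across, 18 mm high; leave it alone. Origin: centre of underside.
- spare_gear: Loose spare gear, 80 mm across, 26 mm high; leave it alone. Origin: centre of underside.
- grease_tin: Blue grease tin, 66 mm across, 75 mm high; leave it alone. Origin: centre of underside.
- spanner: Spanner, 170 mm long; leave it alone.

How it is judged:
By the outcome, as a careful person would: the job done as asked, in the order asked, and still so for the second after the job is handed in, with the robot touching nothing.
It also fails if it takes over 67 s, if anything falls off the work surface, if the arm or the gripper's body presses on something with over 40 N, if the wrist force passes 120 N, or if a joint passes its speed limit or range.

ROBOT

A 6-joint arm with a two-finger parallel gripper is mounted at the origin on the work surface. World frame = base frame: x ahead of the robot, y to its left, z up, the work surface at z = 0. Lengths are in m, angles in rad, forces in N, time in s.
With the tool pointing down it reaches from about 0.425 to 0.925 m from the base axis. Payload 12.5 kg.
Tool frame: the origin (TCP) lies midway between the tips of the shut fingers; the grasp point (between the pads) lies 19 mm behind it; z points along the fingers, y is the line along which they close (so a half turn about z gives the same grasp; the last joint's range is limited). The gripper opens to 85 mm and grips with 20 to 120 N. Pads are 22 mm wide; open, the fingers measure 114 mm over their backs; the gripper's body (76 mm by 85 mm) begins 54 mm behind the grasp point. The pads swing forward as they close: fully open they stand 13 mm farther back than shut.
Start: joints at [-1.226, 0.491, 1.559, -0, 1.092, -0.106], TCP at [0.272, -0.563, 0.194] pointing down, gripper open.
Joint ranges: [-3.1, 3.1], [-0.84, 2.19], [0.05, 2.79], [-1.13, 4.28], [0.06, 2.93], [-2.69, 2.69]. Speed limits (rad/s): [2.22, 2.22, 2.79, 3.14, 3.14, 3.14].

INTERFACE

Orientations are given as a unit quaternion [w, x, y, z].
In Python, from plant import env gives the robot as it stands. The module is installed in compiled form; this text tells all that it offers.
- The arm moves only by the tool apply_moves, never from a script. Its argument "plan" is a list that holds one entry, the list of rows, each a list of 4 numbers: the shift along the tool's x, y, z in mm, then the turn about the tool's z in degrees. In form: [[[tx, ty, tz, roll], ...]]. A call has 1 to 5 rows; each row is the pose to reach, as a shift and turn from the pose commanded when the call began, along the tool's axes at that moment; what a row does not reach only later rows make up. A row lasts 1/8 s, in which the tool goes at most 62.5 mm and 10.7 degrees, less where a joint would pass 70% of its speed; a pose out of reach is approached as far as the arm can. A call with a gripper value outside its range is refused whole. "gripper" is the opening, from -1 (shut) to 1 (fully open), set as the call begins (left out, the last holds). The fingers move at their own pace and stop on an object; "newtons" is the grip in N (left out, the last holds). Time passes only in rows, so rows that repeat a pose let the fingers close. It gives the time, the measured TCP pose, the force, the opening and the grip force at its end, in the units of the state.
- env.get_obs(): the state, without advancing time (a new reading comes with each control period).
- env.grab_frame(name): name is "scene" or "top" or "wrist"; returns a dict with "frame" (384x512x3 uint8, red, green, blue), "fx", "fy", "cx", "cy" (pixels), "camera_from_world" (4x4, takes a point from world to camera coordinates). Camera axes: x right, y down, z forward; pixel columns grow to the right and rows downward; lengths in m; the calibration is good to about 2 mm. A picture is of the moment at which its call begins. There is no depth.
- env.job_done(): hands the job in; it is judged then, once.
The state is a dict: "time_s": time; "qpos": joint angles; "dq": joint speeds; "tau": joint torques, N m; "ee_pos": TCP position; "tcp_rot": TCP orientation; "ft_force": force on the tool from outside, world axes, zero at the start; "torque": the same for the moment, N m; "grip_width": finger opening in m; "grasp_force": force on a finger pad.
Only numpy, scipy, OpenCV 4.12 (cv2) and the standard library are available. Lean on these libraries where they do the work, as an engineer would, in place of code of your own. Each camera call takes 0.05 s, during which the arm holds its last target. There are 200 camera calls.

## Working session

There is one attempt and no reset: what is moved stays moved. The work goes in short steps, Python scripts to look and compute and a tool call to move; the robot and the scene stay as the last step left them, time stands still between calls to the robot, and variables do not carry over. Pictures are saved under pics/ and viewed, at most 10 in all, crops included, and the job is handed in when it is done.

Besides the shell and the picture viewer there is one more tool, called as a command line: name --argument value ..., lists and objects as JSON in quotes. apply_moves: Moves the arm, as the interface text tells. Its arguments: {"type":"object","properties":{"plan":{"type":"array"},"gripper":{"type":"number"},"newtons":{"type":"number"}},"required":["plan"]}

```bash
mkdir -p pics; cat > h.py <<'E'
import numpy as np, cv2
from plant import env
def ray(f,u,v,z):
    M=np.linalg.inv(f["camera_from_world"]);d=M[:3,:3]@np.array([(u-f["cx"])/f["fx"],(v-f["cy"])/f["fy"],1]);o=M[:3,3]
    return o+d*(z-o[2])/d[2]
def proj(f,p):
    c=f["camera_from_world"]@np.append(p,1);return [f["fx"]*c[0]/c[2]+f["cx"],f["fy"]*c[1]/c[2]+f["cy"]]
def save(f,n): cv2.imwrite("pics/"+n,f["frame"][:,:,::-1])
E
python3 - <<'E'
from h import *
a=env.grab_frame("top");b=env.grab_frame("scene")
cv2.imwrite("pics/a.png",np.vstack([cv2.resize(x["frame"],(400,300)) for x in (a,b)])[:,:,::-1]) 
save(a,"top.png");save(b,"scene.png")
for f in(a,b):
    print(np.linalg.inv(f["camera_from_world"]).round(3).tolist(),f["fx"])
    h=cv2.cvtColor(f["frame"],cv2.COLOR_RGB2HSV)
    for n,lo,hi in(("red",(0,150,80),(8,255,255)),("yel",(22,130,100),(35,255,255)),("green",(40,60,30),(85,255,255)),("black",(0,0,0),(180,255,45))):
        m=cv2.inRange(h,lo,hi);k,l,s,c=cv2.connectedComponentsWithStats(m)
        print(n,[(s[i].tolist(),c[i].round(1).tolist()) for i in range(1,k) if s[i][4]>25])
E
```

```text
[[-0.01, -0.997, 0.071, 0.491], [-1.0, 0.009, -0.006, 0.049], [0.005, -0.071, -0.997, 1.015], [0.0, 0.0, 0.0, 1.0]] 367.8546262132945
red [([312, 137, 7, 12, 41], [315.4, 142.0])]
yel [([334, 130, 6, 7, 29], [336.1, 133.0])]
green [([272, 119, 102, 101, 4748], [321.0, 171.3])]
black [([320, 158, 26, 11, 135], [334.5, 162.7]), ([399, 173, 12, 19, 65], [403.4, 182.8]), ([210, 319, 302, 65, 11222], [348.4, 358.0]), ([221, 374, 12, 10, 75], [225.0, 379.6])]
[[0.275, 0.515, -0.812, 1.512], [0.961, -0.156, 0.227, -0.192], [-0.01, -0.843, -0.538, 0.782], [0.0, 0.0, 0.0, 1.0]] 391.55191122760675
red [([0, 0, 14, 3, 39], [6.1, 0.9]), ([21, 0, 14, 22, 193], [28.2, 8.9]), ([37, 0, 11, 9, 57], [41.5, 2.8]), ([239, 0, 11, 24, 203], [243.8, 10.6]), ([256, 0, 37, 13, 276], [275.8, 3.5]), ([359, 0, 24, 25, 303], [374.5, 10.3]), ([371, 0, 29, 119, 1116], [384.8, 56.9]), ([256, 9, 122, 78, 4594], [315.3, 51.2]), ([189, 22, 15, 5, 55], [196.2, 23.6]), ([222, 30, 14, 27, 224], [230.5, 40.7]), ([241, 33, 10, 51, 436], [245.6, 58.9]), ([54, 40, 32, 107, 1118], [68.7, 85.1]), ([141, 45, 7, 9, 36], [143.4, 
[... 468 characters left out ...]
 22, 32, 329], [501.8, 306.2])]
yel [([285, 110, 32, 26, 518], [302.5, 122.6])]
green [([235, 0, 5, 60, 176], [237.1, 27.1]), ([250, 0, 6, 125, 428], [252.9, 53.3]), ([364, 0, 24, 139, 466], [375.7, 65.3]), ([348, 39, 4, 19, 50], [349.5, 47.7]), ([342, 98, 3, 12, 26], [343.0, 103.2]), ([148, 204, 83, 74, 3148], [193.8, 247.6])]
black [([54, 0, 90, 75, 3538], [102.2, 42.4]), ([138, 0, 60, 70, 1918], [168.5, 31.3]), ([213, 30, 11, 8, 44], [218.2, 33.8]), ([213, 45, 13, 17, 207], [219.0, 52.9]), ([183, 60, 47, 63, 1418], [206.2, 91.2]), ([0, 64, 21, 24, 371], [8.6, 75.9]), ([1, 98, 49, 44, 840], [19.8, 116.9]), ([225, 124, 20, 22, 214], [234.6, 132.4]), ([179, 196, 19, 8, 138], [187.8, 199.8])]
```

View pics/top.png

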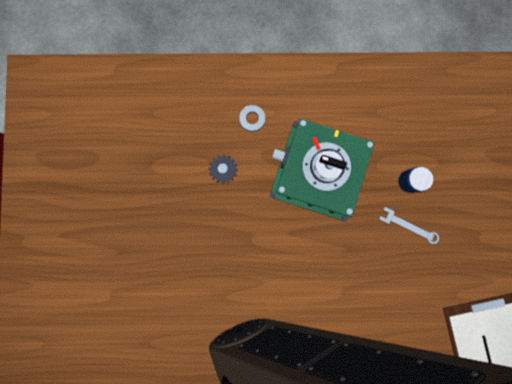

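View pics/scene.png

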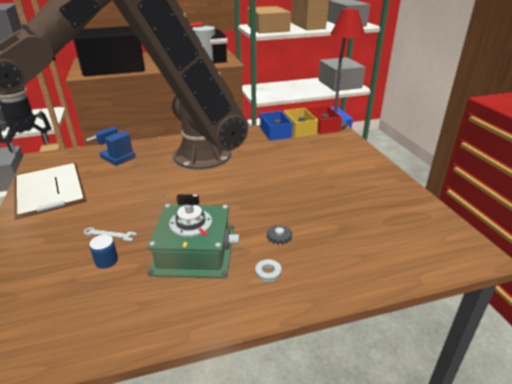

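The top view shows the gearbox at about (321,171), the black knob at (334,163), the red pointer at (315,142) and the yellow mark at (336,133). The scene view shows the knob at (188,200), with the tin, spanner, bearing and gear well clear.

```bash
python3 - <<'E'
from h import *
f=env.grab_frame("top");h=cv2.cvtColor(f["frame"],cv2.COLOR_RGB2HSV)
m=cv2.inRange(h,(0,0,0),(180,255,60));m[:, :300]=0;m[:,360:]=0;m[:140]=0;m[185:]=0
k,l,s,c=cv2.connectedComponentsWithStats(m);i=1+np.argmax(s[1:,4]);print(s[i],c[i])
r=cv2.minAreaRect(np.argwhere(l==i)[:,::-1].astype(np.float32));print(r)
P=np.array([ray(f,u,v,.2)[:2] for u,v in cv2.boxPoints(r)]);print(P.round(4),P.mean(0))
e=[P[1]-P[0],P[2]-P[1]];print([np.linalg.norm(x) for x in e],[np.degrees(np.arctan2(x[1],x[0])) for x in e])
ax=P.mean(0)
Y=ray(f,336.1,133,.1)[:2];R=ray(f,315.4,142,.112)[:2];print("Y",Y,"R",R)
d=cv2.inRange(h,(40,60,30),(85,255,255));r2=cv2.minAreaRect(np.argwhere(d>0)[:,::-1].astype(np.float32));print(r2)
Q=np.array([ray(f,u,v,.1)[:2] for u,v in cv2.boxPoints(r2)]);print(Q,Q.mean(0))
# bolts/disc: outlines in crop
b=env.grab_frame("scene")
M=np.linalg.inv(b["camera_from_world"]);print("scene knob",ray(b,187.8,199.8,.19))
A=f["frame"][105:235,255:390];B=b["frame"][185:285,140:245]
cv2.imwrite("pics/c.png",np.hstack([cv2.resize(A,(400,385),interpolation=2),cv2.resize(B,(400,385),interpolation=2)])[:,:,::-1])
print(env.get_obs()["tcp_rot"])
E
```

```text
[320 157  26  13 151] [334.37086093 162.71523179]
((332.7945556640625, 161.99839782714844), (26.241466522216797, 7.674924373626709), 16.389541625976562)
[[ 0.6062 -0.0943]
 [ 0.6227 -0.0995]
 [ 0.6055 -0.1554]
 [ 0.589  -0.1501]] [ 0.60585964 -0.12483937]
[np.float64(0.017350418035760942), np.float64(0.058519883188613155)] [np.float64(-17.46695551452455), np.float64(-107.08845408589467)]
Y [ 0.69353497 -0.15632317] R [ 0.66867196 -0.10158067]
((317.3001403808594, 230.53790283203125), (98.3092041015625, 220.12680053710938), 4.332313537597656)
[[ 0.19522793  0.0408577 ]
 [ 0.73562774 -0.0067344 ]
 [ 0.7144591  -0.25437874]
 [ 0.1749913  -0.19654274]] [ 0.45507652 -0.10419954]
scene knob [ 0.61797814 -0.12754501  0.19      ]
[-2.91259835e-04  9.74702481e-01  2.23506126e-01 -3.73999753e-05]
```

View pics/c.png

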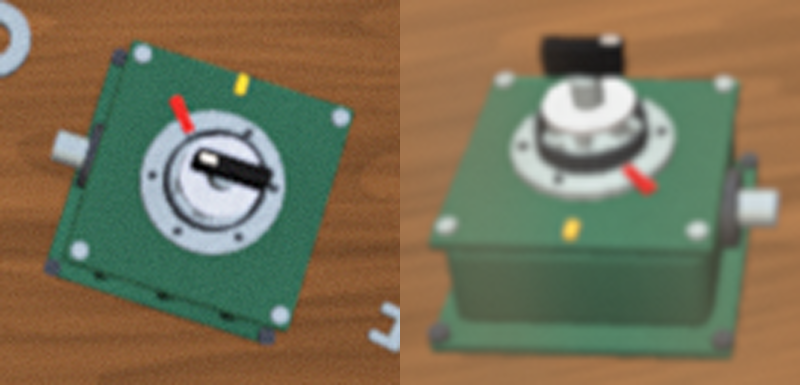

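apply_moves --plan '[[[0, 0, -60, 0], [60, -30, -76, -8], [491, -249, -76, -46.9], [491, -249, -76, -46.9], [491, -249, -76, -46.9]]]' --gripper 1

```text
time_s: 0.82
ee_pos: [0.4237, -0.3634, 0.269]
tcp_rot: [0.0, 0.837, 0.548, 0.0]
ft_force: [0.1, -0.6, -0.6]
grip_width: 0.0856
grasp_force: 0.0
```

apply_moves --plan '[[[291, 72, 0, -6.3], [291, 72, 0, -6.3], [291, 72, 0, -6.3], [291, 72, 0, -6.3], [291, 72, 0, -6.3]]]'

```text
time_s: 1.45
ee_pos: [0.6079, -0.1262, 0.2687]
tcp_rot: [-0.0, 0.807, 0.591, -0.0]
ft_force: [0.1, -1.3, -0.5]
grip_width: 0.0859
grasp_force: 0.0
```

apply_moves --plan '[[[0, 0, 0, 0]]]'

```text
time_s: 1.58
ee_pos: [0.6081, -0.1255, 0.2682]
tcp_rot: [-0.0, 0.806, 0.592, -0.0]
ft_force: [-0.8, -0.3, 0.5]
grip_width: 0.0857
grasp_force: 0.0
```

```bash
python3 - <<'E'
from h import *
f=env.grab_frame("wrist");save(f,"w1.png");o=env.get_obs();print(o["ee_pos"],o["tcp_rot"],o["qpos"],o["ft_force"],o["torque"])
t=env.grab_frame("top");print(ray(t,326.5,166.4,.112))
print(np.linalg.inv(f["camera_from_world"]).round(3).tolist(),proj(f,[.606,-.125,.202]))
E
```

```text
[ 0.60718698 -0.12706373  0.2683176 ] [-2.67821734e-04  8.06423572e-01  5.91338188e-01 -3.13900665e-04] [-3.12629569e-01  4.22794256e-01  1.46963184e+00 -2.05864118e-04
  1.24996837e+00 -7.20285787e-03] [ 0.16378543 -0.58989023 -0.83400058] [-0.0291203  -0.03166435  0.02745665]
[ 0.6074     -0.12777656  0.112     ]
[[0.954, -0.282, -0.098, 0.634], [-0.299, -0.902, -0.311, -0.044], [-0.001, 0.326, -0.945, 0.449], [0.0, 0.0, 0.0, 1.0]] [np.float64(255.80566967931293), np.float64(191.81536052626893)]
```

View pics/w1.png

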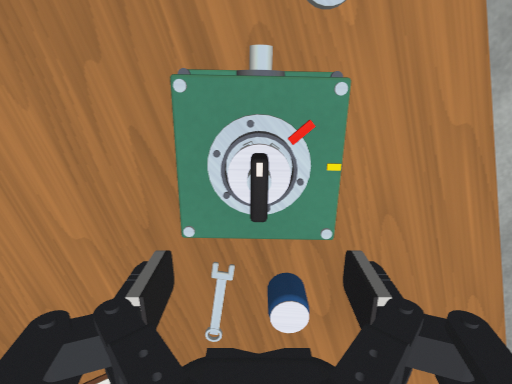

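The wrist view shows the black bar upright in the image at (259,187), the pointer at (302,132), the yellow mark at (334,167), and the fingers straddling it.

```bash
cat >> h.py <<'E'
def look(zk,n=None):
    f=env.grab_frame("wrist");h=cv2.cvtColor(f["frame"],cv2.COLOR_RGB2HSV);out={}
    roi=np.zeros(h.shape[:2],np.uint8);roi[90:240,170:355]=255
    for n,lo,hi,z in(("red",(0,150,80),(8,255,255),.112),("yel",(22,130,100),(35,255,255),.1),("bar",(0,0,0),(180,255,50),zk)):
        m=cv2.inRange(h,lo,hi)&roi;k,l,s,c=cv2.connectedComponentsWithStats(m)
        if k<2: continue
        i=1+np.argmax(s[1:,4]);r=cv2.minAreaRect(np.argwhere(l==i)[:,::-1].astype(np.float32))
        P=np.array([ray(f,u,v,z)[:2] for u,v in cv2.boxPoints(r)])
        e=max(P[1]-P[0],P[2]-P[1],key=np.linalg.norm)
        out[n]=(P.mean(0).round(4),round(np.degrees(np.arctan2(e[1],e[0]))%180,1),[np.linalg.norm(x).round(4) for x in(P[1]-P[0],P[2]-P[1])])
    return out
E
python3 - <<'E'
from h import *
o=look(.2);print(o);ax=np.array([.607,-.127])
for k in("red","yel"):
    d=o[k][0]-ax;print(k,np.hypot(*d),np.degrees(np.arctan2(d[1],d[0])))
f=env.grab_frame("wrist");print(ray(f,259,163.5,.112))
E
```

```text
{'red': (array([ 0.6655, -0.1021]), np.float64(22.8), [np.float64(0.0314), np.float64(0.01)]), 'yel': (array([ 0.6928, -0.1557]), np.float64(162.5), [np.float64(0.0167), np.float64(0.0074)]), 'bar': (array([ 0.6092, -0.1236]), np.float64(73.1), [np.float64(0.0143), np.float64(0.0623)])}
red 0.06357877004157914 23.056593829115073
yel 0.09047281359612952 -18.495028262118417
[ 0.60813858 -0.12603277  0.112     ]
```

apply_moves --plan '[[[0, 0, 50, 0], [0, 0, 80, 0], [0, 0, 97, 0], [0, 0, 97, 0]]]'

```text
time_s: 2.28
ee_pos: [0.6064, -0.129, 0.1714]
tcp_rot: [-0.0, 0.807, 0.59, -0.0]
ft_force: [0.3, -0.4, 0.3]
grip_width: 0.0855
grasp_force: 0.0
```

apply_moves --plan '[[[0, 0, 0, 0], [0, 0, 0, 0], [0, 0, 0, 0], [0, 0, 0, 0], [0, 0, 0, 0]]]' --gripper -1 --newtons 60

```text
time_s: 2.9
ee_pos: [0.6068, -0.1284, 0.172]
tcp_rot: [0.0, 0.807, 0.59, 0.0]
ft_force: [-0.8, 0.4, 0.2]
grip_width: 0.0002
grasp_force: 0.0
```

```bash
cat >> h.py <<'E'
def st():
    o=env.get_obs();q=o["tcp_rot"];print(round(o["time_s"],2),o["ee_pos"].round(4),"yaw",round(np.degrees(2*np.arctan2(q[2],q[1]))-90,2),"F",o["ft_force"].round(2),"M",o["torque"].round(3),round(o["grip_width"],4),round(o["grasp_force"],1))
E
python3 -c "
from h import *
st()"
```

```text
2.9 [ 0.6068 -0.1284  0.172 ] yaw -17.64 F [-0.8   0.4   0.22] M [-0.011 -0.066 -0.038] 0.0002 0.0
```

```bash
python3 - <<'E'
from h import *
f=env.grab_frame("wrist");t=env.grab_frame("scene")
A=t["frame"][120:290,100:300]
cv2.imwrite("pics/d.png",np.hstack([cv2.resize(f["frame"],(400,300)),cv2.resize(A,(353,300),interpolation=2)])[:,:,::-1])
E
```

```text
(no output)
```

View pics/d.png

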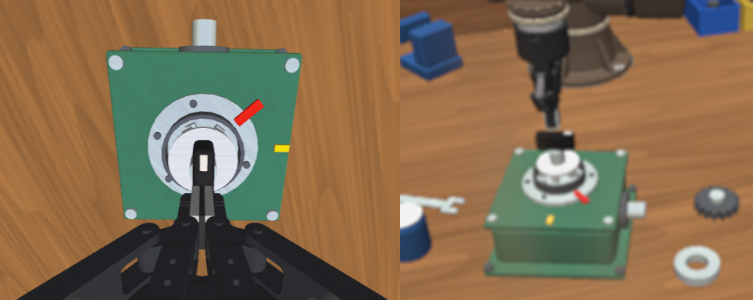

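The shut fingers sit at the near end of the bar or above it, at about (203,185) in the left half. They are not around the bar, so I'll check geometry at close range.

```bash
python3 - <<'E'
from h import *
f=env.grab_frame("wrist");t=env.grab_frame("scene");p=env.get_obs()["ee_pos"]
for g in(f,t): print("tcp",proj(g,p),"knobtop",proj(g,[.608,-.1265,.202]),"tip of bar ends",[proj(g,[.608+s*.03*np.cos(np.radians(72.5)),-.1265+s*.03*np.sin(np.radians(72.5)),.202]) for s in(-1,1)])
A=f["frame"][150:290,190:330];B=t["frame"][150:250,140:240]
cv2.imwrite("pics/e.png",np.hstack([cv2.resize(A,(400,400),interpolation=2),cv2.resize(B,(400,400),interpolation=2)])[:,:,::-1])
E
```

```text
tcp [np.float64(258.27397572985694), np.float64(224.332972572385)] knobtop [np.float64(259.35468903048877), np.float64(243.80078759408562)] tip of bar ends [[np.float64(259.37868103460096), np.float64(288.39133951057994)], [np.float64(259.3277499099994), np.float64(193.73284640961785)]]
tcp [np.float64(187.59623869157713), np.float64(203.12880931321158)] knobtop [np.float64(187.23293956032103), np.float64(194.09143773390343)] tip of bar ends [[np.float64(176.22556241527985), np.float64(194.01693354333622)], [np.float64(198.25757881276365), np.float64(194.16605876423387)]]
```

View pics/e.png

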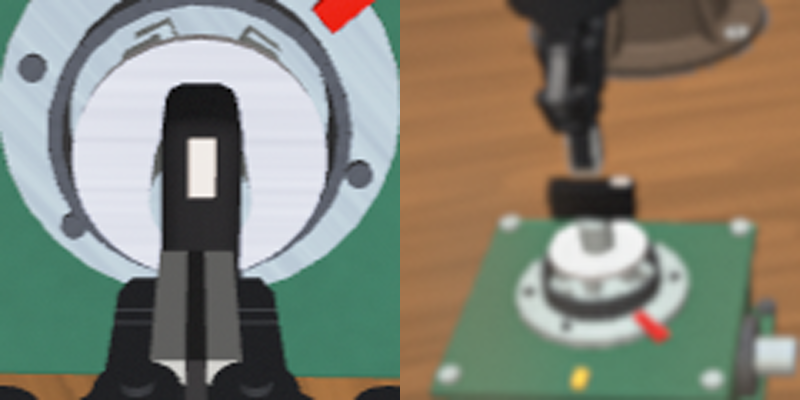

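The fingertips are shut above the bar: tips at about (186,192) in scene pixels, bar top at row 195. The reported TCP height therefore disagrees with the picture by about 35 mm. I'll check which is wrong.

```bash
python3 - <<'E'
from h import *
st();f=env.grab_frame("wrist");o=env.get_obs()
print(o["qpos"],np.linalg.inv(f["camera_from_world"])[:3,3],f["fx"])
h=cv2.cvtColor(f["frame"],cv2.COLOR_RGB2HSV)
obj=[];img=[]
for n,lo,hi,z in(("red",(0,150,80),(8,255,255),.112),("yel",(22,130,100),(35,255,255),.1)):
    m=cv2.inRange(h,lo,hi);k,l,s,c=cv2.connectedComponentsWithStats(m);i=1+np.argmax(s[1:,4]);print(n,s[i],c[i],ray(f,*c[i],z))
# bolts on top: green box size at z=.1 now
m=cv2.inRange(h,(60,60,30),(85,255,255));ys,xs=np.where(m[0:250]);r=m[200];print("green row200 width",np.where(r)[0].min(),np.where(r)[0].max(),[ray(f,u,200,.1)[:2] for u in(np.where(r)[0].min(),np.where(r)[0].max())])
for dz in(0,.01,.02,.035): print(dz,proj(f,o["ee_pos"]+[0,0,dz]))
E
```

```text
3.1 [ 0.6068 -0.1284  0.1719] yaw -17.64 F [-0.57 -0.08 -0.01] M [-0.025  0.024  0.017] -0.0001 0.0
[-3.14945117e-01  5.05738339e-01  1.59662017e+00 -7.55265392e-05
  1.03919041e+00 -7.00317535e-03] [ 0.63244414 -0.047143    0.35211599] 299.1596133450431
red [300 127  38  34 501] [318.45908184 143.56087824] [ 0.66601503 -0.10188042  0.112     ]
yel [351 185  20  10 193] [360.4507772  189.48704663] [ 0.69347304 -0.15575524  0.1       ]
green row200 width 151 367 [array([ 0.51178016, -0.10857641]), array([ 0.69713362, -0.16739659])]
0 [np.float64(258.3224368448467), np.float64(224.37038549777571)]
0.01 [np.float64(258.3330396415493), np.float64(231.18538399876934)]
0.02 [np.float64(258.34476065467055), np.float64(238.71912147318304)]
0.035 [np.float64(258.36485903135076), np.float64(251.6374496077795)]
```

apply_moves --plan '[[[0, 0, -5, 0], [0, 0, -5, 0], [0, 0, -5, 0], [0, 0, -5, 0], [0, 0, -5, 0]]]' --gripper 1

```text
time_s: 3.78
ee_pos: [0.6067, -0.1284, 0.1768]
tcp_rot: [-0.0, 0.807, 0.59, -0.0]
ft_force: [0.7, -0.2, 1.0]
grip_width: 0.0851
grasp_force: 0.0
```

apply_moves --plan '[[[0, 1, 10, 0], [0, 1, 20, 0], [0, 1, 28, 0], [0, 1, 34, 0], [0, 1, 34, 0]]]'

```text
time_s: 4.4
ee_pos: [0.6076, -0.1286, 0.1423]
tcp_rot: [-0.0, 0.807, 0.59, -0.0]
ft_force: [-0.4, 0.3, -0.3]
grip_width: 0.0854
grasp_force: 0.0
```

```bash
python3 - <<'E'
from h import *
st();f=env.grab_frame("wrist");t=env.grab_frame("scene")
A=f["frame"][130:384,100:420];B=t["frame"][150:250,140:240]
cv2.imwrite("pics/g.png",np.hstack([cv2.resize(A,(400,318)),cv2.resize(B,(318,318),interpolation=2)])[:,:,::-1])
E
```

```text
4.4 [ 0.6076 -0.1286  0.1423] yaw -17.64 F [-0.44  0.32 -0.31] M [ 0.021 -0.028 -0.008] 0.0854 0.0
```

View pics/g.png

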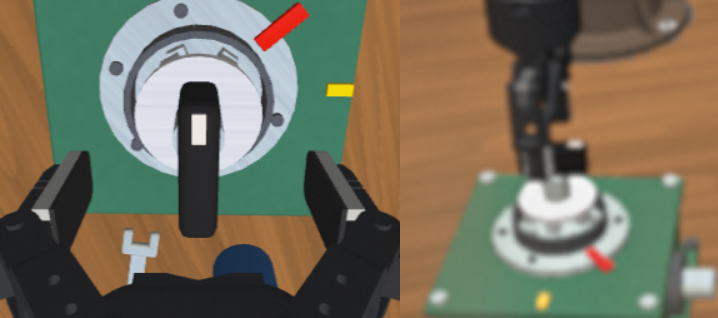

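The wrist view shows the open fingers straddling the bar symmetrically at (199,160). By the scene view the tips are at the bar's height, so I close.

apply_moves --plan '[[[0, 0, 0, 0], [0, 0, 0, 0], [0, 0, 0, 0], [0, 0, 0, 0], [0, 0, 0, 0]]]' --gripper -1 --newtons 60

```text
time_s: 5.12
ee_pos: [0.6077, -0.1287, 0.1429]
tcp_rot: [0.0, 0.807, 0.59, -0.0]
ft_force: [-0.1, 0.3, 0.2]
grip_width: 0.0144
grasp_force: 63.0
```

```bash
python3 -c "
from h import *
st()"
```

```text
5.12 [ 0.6077 -0.1287  0.1429] yaw -17.64 F [-0.12  0.33  0.21] M [-0.016  0.057  0.023] 0.0144 63.0
```

apply_moves --plan '[[[0, 0, 1, 0], [0, 0, 2, 0], [0, 0, 3, 0], [0, 0, 3.5, 0], [0, 0, 3.5, 0]]]' --newtons 80

```text
time_s: 5.75
ee_pos: [0.6077, -0.1287, 0.1392]
tcp_rot: [-0.0, 0.807, 0.59, -0.0]
ft_force: [-0.4, -0.1, -1.0]
grip_width: 0.0144
grasp_force: 83.4
```

apply_moves --plan '[[[0, 0, 0.25, 0], [0, 0, 0.5, 0], [0, 0, 0.5, 0]]]'

```text
time_s: 6.12
ee_pos: [0.6077, -0.1287, 0.1388]
tcp_rot: [0.0, 0.807, 0.59, -0.0]
ft_force: [-1.4, 0.1, 1.3]
grip_width: 0.0144
grasp_force: 83.5
```

apply_moves --plan '[[[0, 0, 0.25, 0], [0, 0, 0.5, 0], [0, 0, 0.5, 0]]]'

```text
time_s: 6.5
ee_pos: [0.6077, -0.1287, 0.1383]
tcp_rot: [0.0, 0.807, 0.59, -0.0]
ft_force: [-1.7, 0.2, 1.2]
grip_width: 0.014
grasp_force: 83.5
```

apply_moves --plan '[[[0, 0, 0.25, 0], [0, 0, 0.5, 0], [0, 0, 0.5, 0]]]'

```text
time_s: 6.88
ee_pos: [0.6077, -0.1287, 0.1378]
tcp_rot: [-0.0, 0.807, 0.59, -0.0]
ft_force: [-1.8, 1.4, 0.8]
grip_width: 0.014
grasp_force: 83.5
```

apply_moves --plan '[[[0, 0, 0.25, 0], [0, 0, 0.5, 0], [0, 0, 0.5, 0]]]'

```text
time_s: 7.25
ee_pos: [0.6077, -0.1287, 0.1373]
tcp_rot: [-0.0, 0.807, 0.59, -0.0]
ft_force: [-2.5, 0.8, 1.2]
grip_width: 0.0139
grasp_force: 83.5
```

apply_moves --plan '[[[0, 0, 0.25, 0], [0, 0, 0.5, 0], [0, 0, 0.5, 0]]]'

```text
time_s: 7.62
ee_pos: [0.6077, -0.1287, 0.1368]
tcp_rot: [-0.0, 0.807, 0.59, -0.0]
ft_force: [-2.5, 0.7, 0.5]
grip_width: 0.0143
grasp_force: 83.5
```

apply_moves --plan '[[[0, 0, 0.25, 0], [0, 0, 0.5, 0], [0, 0, 0.5, 0]]]'

```text
time_s: 8.0
ee_pos: [0.6077, -0.1287, 0.1364]
tcp_rot: [0.0, 0.807, 0.59, -0.0]
ft_force: [-2.5, 0.9, 1.8]
grip_width: 0.0142
grasp_force: 83.5
```

apply_moves --plan '[[[0, 0, 0.25, 0], [0, 0, 0.5, 0], [0, 0, 0.5, 0]]]'

```text
time_s: 8.38
ee_pos: [0.6077, -0.1287, 0.1359]
tcp_rot: [0.0, 0.807, 0.59, -0.0]
ft_force: [-1.9, 0.6, 2.1]
grip_width: 0.0139
grasp_force: 83.5
```

apply_moves --plan '[[[0, 0, 0.25, 0], [0, 0, 0.5, 0], [0, 0, 0.5, 0]]]'

```text
time_s: 8.75
ee_pos: [0.6078, -0.1287, 0.1357]
tcp_rot: [0.0, 0.807, 0.59, 0.0]
ft_force: [-3.9, 1.6, 5.1]
grip_width: 0.0139
grasp_force: 84.1
```

apply_moves --plan '[[[0, 0, 0.2, 0], [0, 0, 0.2, 0], [0, 0, 0.2, 0]]]'

```text
time_s: 9.12
ee_pos: [0.6078, -0.1287, 0.1357]
tcp_rot: [0.0, 0.807, 0.59, 0.0]
ft_force: [-3.9, 1.6, 6.8]
grip_width: 0.0139
grasp_force: 84.3
```

apply_moves --plan '[[[0, -0.3, 0.4, 2.5], [0, -0.3, 0.4, 5], [0, -0.3, 0.4, 7.5], [0, -0.3, 0.4, 10], [0, -0.3, 0.4, 10]]]'

```text
time_s: 9.75
ee_pos: [0.6076, -0.1287, 0.1356]
tcp_rot: [0.0, 0.856, 0.517, 0.0]
ft_force: [-5.6, 1.7, 8.9]
grip_width: 0.014
grasp_force: 84.6
```

```bash
python3 -c "
from h import *
st()"
```

```text
9.75 [ 0.6076 -0.1287  0.1356] yaw -27.68 F [-5.61  1.68  8.87] M [0.29  0.887 0.01 ] 0.014 84.6
```

apply_moves --plan '[[[0, 0, 0, 2.5], [0, 0, 0, 5], [0, 0, 0, 7.5], [0, 0, 0, 10], [0, 0, 0, 12.5]]]'

```text
time_s: 10.38
ee_pos: [0.6074, -0.1285, 0.1356]
tcp_rot: [0.0, 0.907, 0.421, 0.0]
ft_force: [-5.5, 2.0, 9.7]
grip_width: 0.0143
grasp_force: 84.7
```

```bash
python3 -c "
from h import *
st()"
```

```text
10.38 [ 0.6074 -0.1285  0.1356] yaw -40.22 F [-5.49  2.03  9.73] M [ 0.407  1.064 -0.009] 0.0143 84.7
```

apply_moves --plan '[[[0, 0, 0, 2.5], [0, 0, 0, 5], [0, 0, 0, 7.5], [0, 0, 0, 10], [0, 0, 0, 12.5]]]'

```text
time_s: 11.0
ee_pos: [0.6072, -0.1283, 0.1347]
tcp_rot: [-0.0, 0.948, 0.32, -0.0]
ft_force: [-4.1, 3.6, 1.0]
grip_width: 0.0142
grasp_force: 83.6
```

```bash
python3 -c "
from h import *
st()"
```

```text
11.0 [ 0.6072 -0.1283  0.1347] yaw -52.72 F [-4.12  3.61  0.98] M [ 0.367  0.602 -0.023] 0.0142 83.6
```

apply_moves --plan '[[[0, 0, 0.25, 0], [0, 0, 0.5, 0], [0, 0, 0.5, 0]]]'

```text
time_s: 11.38
ee_pos: [0.6072, -0.1283, 0.134]
tcp_rot: [-0.0, 0.947, 0.321, -0.0]
ft_force: [-3.5, 2.5, 0.7]
grip_width: 0.0143
grasp_force: 83.6
```

apply_moves --plan '[[[0, 0, 0.25, 0], [0, 0, 0.5, 0], [0, 0, 0.75, 0], [0, 0, 0.75, 0]]]'

```text
time_s: 11.88
ee_pos: [0.6071, -0.1283, 0.1333]
tcp_rot: [-0.0, 0.947, 0.321, -0.0]
ft_force: [-3.6, 3.0, 0.3]
grip_width: 0.0141
grasp_force: 83.6
```

```bash
python3 -c "
from h import *
st()"
```

```text
11.88 [ 0.6071 -0.1283  0.1333] yaw -52.59 F [-3.63  2.99  0.35] M [ 0.416  0.665 -0.048] 0.0141 83.6
```

Free travel past the clash height. Continue gently.

apply_moves --plan '[[[0, 0, 0.4, 0], [0, 0, 0.8, 0], [0, 0, 1.2, 0], [0, 0, 1.5, 0], [0, 0, 1.5, 0]]]'

```text
time_s: 12.5
ee_pos: [0.6071, -0.1283, 0.1318]
tcp_rot: [-0.0, 0.947, 0.321, -0.0]
ft_force: [-4.4, 2.5, 1.4]
grip_width: 0.014
grasp_force: 83.6
```

apply_moves --plan '[[[0, 0, 0.4, 0], [0, 0, 0.8, 0], [0, 0, 0.8, 0]]]'

```text
time_s: 12.88
ee_pos: [0.6071, -0.1283, 0.1309]
tcp_rot: [-0.0, 0.947, 0.321, -0.0]
ft_force: [-3.9, 3.6, 1.1]
grip_width: 0.0141
grasp_force: 83.6
```

apply_moves --plan '[[[0, 0, 0.4, 0], [0, 0, 0.8, 0], [0, 0, 1.2, 0], [0, 0, 1.5, 0], [0, 0, 1.5, 0]]]'

```text
time_s: 13.5
ee_pos: [0.6071, -0.1283, 0.1294]
tcp_rot: [-0.0, 0.947, 0.321, -0.0]
ft_force: [-3.6, 2.7, 1.4]
grip_width: 0.0144
grasp_force: 83.6
```

apply_moves --plan '[[[0, 0, 0.4, 0], [0, 0, 0.8, 0], [0, 0, 0.8, 0]]]'

```text
time_s: 13.88
ee_pos: [0.6072, -0.1283, 0.1289]
tcp_rot: [-0.0, 0.947, 0.321, -0.0]
ft_force: [-4.8, 3.4, 2.8]
grip_width: 0.0137
grasp_force: 83.9
```

apply_moves --plan '[[[0, 0, 0.3, 0], [0, 0, 0.6, 0], [0, 0, 0.6, 0]]]'

```text
time_s: 14.25
ee_pos: [0.6072, -0.1283, 0.1288]
tcp_rot: [-0.0, 0.947, 0.321, -0.0]
ft_force: [-5.9, 3.0, 8.3]
grip_width: 0.014
grasp_force: 84.4
```

```bash
python3 -c "
from h import *
st()"
```

```text
14.25 [ 0.6072 -0.1283  0.1288] yaw -52.59 F [-5.86  3.01  8.25] M [0.56  1.052 0.03 ] 0.014 84.4
```

apply_moves --plan '[[[0, 0, 0.4, 0], [0, 0, 0.8, 0], [0, 0, 0.8, 0]]]'

```text
time_s: 14.62
ee_pos: [0.6072, -0.1283, 0.1288]
tcp_rot: [0.0, 0.947, 0.321, 0.0]
ft_force: [-9.2, 3.6, 14.6]
grip_width: 0.0144
grasp_force: 85.5
```

```bash
python3 - <<'E'
from h import *
st();f=env.grab_frame("wrist");st();t=env.grab_frame("scene")
A=f["frame"][100:330,110:400];B=t["frame"][170:240,150:230]
cv2.imwrite("pics/k.png",np.hstack([cv2.resize(A,(435,345)),cv2.resize(B,(365,345),interpolation=2)])[:,:,::-1])
E
```

```text
14.62 [ 0.6072 -0.1283  0.1288] yaw -52.59 F [-9.23  3.61 14.62] M [0.642 1.49  0.013] 0.0144 85.5
14.68 [ 0.6073 -0.1284  0.1288] yaw -52.58 F [-8.54  4.14 14.17] M [ 0.688  1.509 -0.023] 0.014 85.5
```

View pics/k.png

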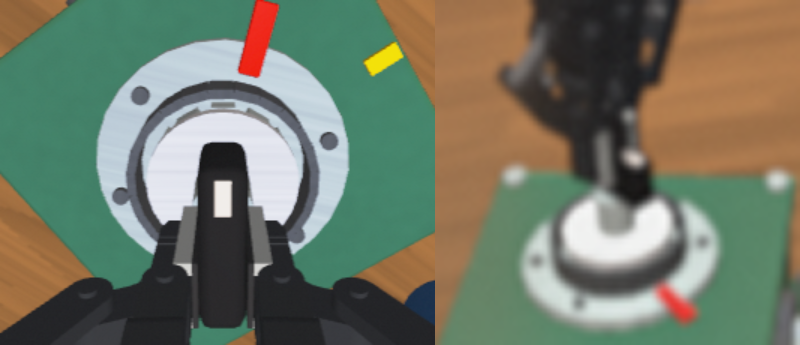

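The wrist view shows the knob gripped at (222,220), with the pointer still off the mark and the dog gap visible. I'll check the knob's height by comparing the white patch before the grip with now.

```bash
python3 - <<'E'
from h import *
def patch(A,sc,ox,oy):
    h=cv2.cvtColor(A,cv2.COLOR_BGR2HSV);g=cv2.cvtColor(A,cv2.COLOR_BGR2GRAY)
    m=cv2.inRange(g,150,255);k,l,s,c=cv2.connectedComponentsWithStats(m)
    for i in range(1,k):
        x,y,w,hh,a=s[i]
        if 8<w<30 and 20<hh<60 : 
            print("patch",[x/sc+ox,y/sc+oy,w/sc,hh/sc],c[i]/sc+[ox,oy])
g=cv2.imread("pics/g.png")[:,:400];patch(g,1.25,100,130)
k=cv2.imread("pics/k.png")[:,:435];patch(k,1.5,110,100)
f=env.grab_frame("wrist")
# predicted row sensitivity: patch ~11 mm along tool x from centre
p=env.get_obs()["ee_pos"];u=np.array([np.cos(np.radians(37.4)),np.sin(np.radians(37.4)),0])
for top in(.186,.188): 
    b=np.array([*p[:2],top]); print(top,[np.round(proj(f,b+u*s),1).tolist() for s in(.03,.015,.0)])
E
```

```text
patch [np.float64(253.6), np.float64(222.0), np.float64(11.2), np.float64(24.0)] [258.8 233.6]
patch [np.float64(252.66666666666666), np.float64(220.66666666666669), np.float64(12.0), np.float64(24.0)] [258.04676455 232.28276237]
0.186 [[260.1, 217.6], [260.0, 247.2], [259.9, 274.8]]
0.188 [[260.1, 219.5], [260.0, 249.4], [259.9, 277.3]]
```

apply_moves --plan '[[[0, 0, -0.8, 0], [0, 0, -1.4, 0], [0, 0, -1.4, 0]]]'

```text
time_s: 15.15
ee_pos: [0.6072, -0.1283, 0.1289]
tcp_rot: [-0.0, 0.947, 0.321, -0.0]
ft_force: [-5.7, 3.9, 2.5]
grip_width: 0.0142
grasp_force: 83.8
```

apply_moves --plan '[[[0, 0, 0, 0], [0, 0, 0, 0], [0, 0, -2, 0], [0, 0, -4, 0], [0, 0, -4, 0]]]' --gripper 0

```text
time_s: 15.78
ee_pos: [0.6076, -0.1287, 0.1332]
tcp_rot: [0.0, 0.947, 0.32, 0.0]
ft_force: [0.6, 0.1, 0.5]
grip_width: 0.0425
grasp_force: 0.0
```

apply_moves --plan '[[[0, 0, 0, 0], [0, 0, 0, 0], [0, 0, 0, 0], [0, 0, 0, 0], [0, 0, 0, 0]]]' --gripper -1 --newtons 80

```text
time_s: 16.4
ee_pos: [0.6072, -0.1284, 0.1331]
tcp_rot: [-0.0, 0.947, 0.32, -0.0]
ft_force: [-4.0, 3.9, 4.9]
grip_width: 0.0138
grasp_force: 78.8
```

apply_moves --plan '[[[0, 0, 0.3, 0], [0, 0, 0.6, 0], [0, 0, 0.6, 0]]]'

```text
time_s: 16.77
ee_pos: [0.6073, -0.1283, 0.1331]
tcp_rot: [-0.0, 0.947, 0.32, 0.0]
ft_force: [-4.8, 3.2, 10.5]
grip_width: 0.0139
grasp_force: 79.6
```

apply_moves --plan '[[[0, 0, -0.6, 4], [0, 0, -0.6, 8], [0, 0, -0.6, 12], [0, 0, -0.6, 16], [0, 0, -0.6, 20]]]'

```text
time_s: 17.4
ee_pos: [0.607, -0.128, 0.1331]
tcp_rot: [-0.0, 0.989, 0.15, -0.0]
ft_force: [-5.3, 4.9, 5.7]
grip_width: 0.0141
grasp_force: 79.1
```

```bash
cat >> h.py <<'E'
def ang(ax=(.6075,-.1275)):
    f=env.grab_frame("wrist");h=cv2.cvtColor(f["frame"],cv2.COLOR_RGB2HSV)
    for n,lo,hi,z in(("red",(0,150,80),(8,255,255),.112),("yel",(22,130,100),(35,255,255),.1)):
        m=cv2.inRange(h,lo,hi);m[:60]*=(n=="yel" or n=="red");k,l,s,c=cv2.connectedComponentsWithStats(m)
        if k<2: print(n,"none");continue
        i=1+np.argmax(s[1:,4]);uv=np.argwhere(l==i)[:,::-1]
        P=np.array([ray(f,u,v,z)[:2] for u,v in uv]);c=P.mean(0);e=np.linalg.svd(P-c,full_matrices=False)[2][0];d=c-ax
        if e@d<0:e=-e
        print(n,s[i].tolist(),c.round(4),"r",np.hypot(*d).round(4),"ang about axis",np.degrees(np.arctan2(d[1],d[0])).round(2),"own dir",np.degrees(np.arctan2(e[1],e[0])).round(2))
E
python3 -c "
from h import *
st();ang()"
```

```text
17.4 [ 0.607  -0.128   0.1331] yaw -72.73 F [-5.32  4.91  5.7 ] M [0.833 0.784 0.206] 0.0141 79.1
red [263, 98, 23, 51, 738] [ 0.6702 -0.1182] r 0.0633 ang about axis 8.46 own dir 7.42
yel [323, 92, 25, 27, 322] [ 0.6928 -0.1554] r 0.0897 ang about axis -18.1 own dir -18.43
```

apply_moves --plan '[[[0, 0, 0, 5], [0, 0, 0, 10], [0, 0, 0, 15], [0, 0, 0, 20], [0, 0, 0, 24]]]'

```text
time_s: 18.08
ee_pos: [0.6069, -0.1276, 0.1331]
tcp_rot: [-0.001, 0.998, -0.059, -0.001]
ft_force: [-4.2, 8.3, 6.9]
grip_width: 0.014
grasp_force: 79.1
```

```bash
python3 -c "
from h import *
st();ang()"
```

```text
18.07 [ 0.6069 -0.1276  0.1331] yaw -96.75 F [-4.24  8.28  6.92] M [1.203 0.699 0.254] 0.014 79.1
red [263, 98, 23, 51, 736] [ 0.6682 -0.1441] r 0.0629 ang about axis -15.29 own dir -16.61
yel [277, 68, 18, 28, 339] [ 0.6928 -0.155 ] r 0.0896 ang about axis -17.88 own dir -18.45
```

apply_moves --plan '[[[0, 0, 0, 1.1], [0, 0, 0, 2.2], [0, 0, 0, 2.2]]]'

```text
time_s: 18.5
ee_pos: [0.6069, -0.1275, 0.1331]
tcp_rot: [-0.001, 0.997, -0.077, -0.001]
ft_force: [-4.0, 7.4, 7.1]
grip_width: 0.0142
grasp_force: 79.1
```

```bash
python3 -c "
from h import *
st();ang((.6083,-.1264))"
```

```text
18.5 [ 0.6069 -0.1275  0.1331] yaw -98.82 F [-3.97  7.43  7.06] M [1.211 0.827 0.142] 0.0142 79.1
red [264, 98, 23, 51, 736] [ 0.6675 -0.1464] r 0.0625 ang about axis -18.7 own dir -18.71
yel [273, 67, 17, 27, 332] [ 0.6929 -0.1548] r 0.0892 ang about axis -18.59 own dir -19.0
```

apply_moves --plan '[[[0, 0, 0, -0.5], [0, 0, 0.2, -1], [0, 0, 0.2, -1]]]'

```text
time_s: 18.92
ee_pos: [0.6069, -0.1275, 0.1331]
tcp_rot: [-0.001, 0.998, -0.068, -0.001]
ft_force: [-4.9, 8.0, 7.8]
grip_width: 0.0138
grasp_force: 79.4
```

apply_moves --plan '[[[0, 0, 0, 0], [0, 0, 0, 0], [0, 0, 0, 0], [0, 0, 0, 0], [0, 0, 0, 0]]]' --gripper 0.5

```text
time_s: 19.55
ee_pos: [0.6075, -0.1287, 0.1327]
tcp_rot: [0.0, 0.998, -0.068, 0.0]
ft_force: [-0.1, 1.0, -0.3]
grip_width: 0.0638
grasp_force: 0.0
```

```bash
python3 - <<'E'
from h import *
st();ang((.6083,-.1264))
f=env.grab_frame("wrist");h=f["frame"].min(2)
m=cv2.inRange(h,150,255);k,l,s,c=cv2.connectedComponentsWithStats(m)
print([(s[i].tolist(),c[i].round(1)) for i in range(1,k) if 6<s[i][2]<25 and 12<s[i][3]<45])
t=env.grab_frame("scene")
cv2.imwrite("pics/z.png",np.hstack([cv2.resize(f["frame"],(400,300)),cv2.resize(t["frame"][150:270,120:280],(400,300),interpolation=2)])[:,:,::-1])
E
```

```text
19.55 [ 0.6075 -0.1287  0.1327] yaw -97.85 F [-0.12  1.02 -0.26] M [-0.022 -0.032  0.033] 0.0638 0.0
red [263, 99, 24, 51, 738] [ 0.6674 -0.1464] r 0.0624 ang about axis -18.69 own dir -18.81
yel [273, 69, 18, 27, 334] [ 0.6928 -0.1549] r 0.0892 ang about axis -18.61 own dir -18.86
[([136, 45, 22, 24, 406], array([146.4,  56.6])), ([399, 99, 21, 21, 347], array([408.8, 109. ])), ([0, 192, 14, 23, 244], array([  5.3, 204.4])), ([250, 218, 12, 24, 269], array([255.8, 229.4])), ([125, 278, 17, 15, 183], array([132.6, 285.1]))]
```

View pics/z.png

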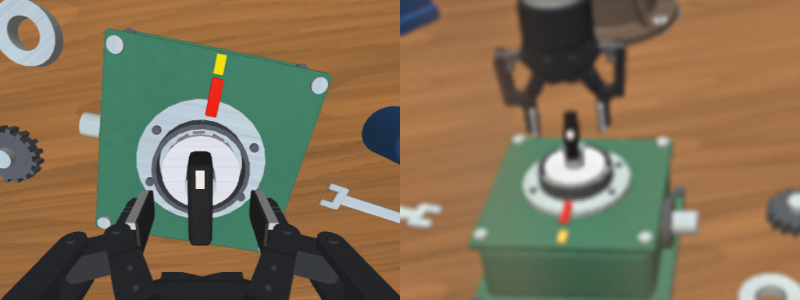

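The wrist view shows the red pointer at (214,97) in line with the yellow mark at (220,64). The fingers are clear of the knob and the surrounding parts are untouched. One numeric check that the knob stayed down.

```bash
python3 - <<'E'
from h import *
from scipy.spatial.transform import Rotation as R
f=env.grab_frame("wrist");o=env.get_obs()
def T(p,q):
    M=np.eye(4);M[:3,:3]=R.from_quat([q[1],q[2],q[3],q[0]]).as_matrix();M[:3,3]=p;return M
E=f["camera_from_world"]@T(o["ee_pos"],o["tcp_rot"])
def row(ee,q,yaw,s,z):
    g=dict(f);g["camera_from_world"]=E@np.linalg.inv(T(ee,q));u=np.radians(yaw+90)
    return proj(g,[.6083+s*np.cos(u),-.1264+s*np.sin(u),z])[1]
S={"w1":([.6075,-.1265,.2683],[0,.8064,.5913,0],-17.5),"g":([.6076,-.1286,.1423],[0,.807,.590,0],-17.6),"k":([.6072,-.1283,.1288],[0,.947,.321,0],-52.6),"now":(o["ee_pos"],o["tcp_rot"],-97.85)}
w=cv2.imread("pics/w1.png").min(2);k,l,s,c=cv2.connectedComponentsWithStats(cv2.inRange(w,150,255))
print([c[i].round(1) for i in range(1,k) if abs(c[i][0]-259)<8 and 140<c[i][1]<200 and s[i][4]<200])
for sp in(.012,.014,.016): print(sp,{n:[round(row(*v,sp,z),1) for z in((.202,) if n in("w1","g") else (.184,.186,.188,.190))] for n,v in S.items()},"obs g 233.6 k 232.3 now 229.4")
E
```

```text
[array([259. , 169.4])]
0.012 {'w1': [np.float64(176.9)], 'g': [np.float64(249.6)], 'k': [np.float64(245.3), np.float64(247.4), np.float64(249.6), np.float64(251.8)], 'now': [np.float64(244.0), np.float64(246.1), np.float64(248.2), np.float64(250.3)]} obs g 233.6 k 232.3 now 229.4
0.014 {'w1': [np.float64(174.6)], 'g': [np.float64(245.7)], 'k': [np.float64(241.5), np.float64(243.6), np.float64(245.7), np.float64(247.9)], 'now': [np.float64(240.3), np.float64(242.4), np.float64(244.4), np.float64(246.5)]} obs g 233.6 k 232.3 now 229.4
0.016 {'w1': [np.float64(172.4)], 'g': [np.float64(241.8)], 'k': [np.float64(237.7), np.float64(239.7), np.float64(241.8), np.float64(244.0)], 'now': [np.float64(236.6), np.float64(238.6), np.float64(240.6), np.float64(242.7)]} obs g 233.6 k 232.3 now 229.4
```

Consistent with fully home (bar top about 0.186 m). Retract and hand in.

apply_moves --plan '[[[0, 0, -15, 0], [0, 0, -50, 0], [0, 0, -90, 0], [0, 0, -90, 0], [0, 0, -90, 0]]]'

```text
time_s: 20.38
ee_pos: [0.6072, -0.1285, 0.2229]
tcp_rot: [0.0, 0.998, -0.068, 0.0]
ft_force: [1.1, 0.2, -0.5]
grip_width: 0.0641
grasp_force: 0.0
```

```bash
python3 -c "
from h import *
st();ang((.6083,-.1264));print(env.job_done())"
```

```text
20.38 [ 0.6072 -0.1285  0.2229] yaw -97.84 F [ 1.07  0.2  -0.54] M [-0.02   0.007  0.014] 0.0641 0.0
red [262, 96, 16, 36, 360] [ 0.6675 -0.1465] r 0.0625 ang about axis -18.77 own dir -18.69
yel [269, 75, 12, 19, 165] [ 0.6927 -0.155 ] r 0.0891 ang about axis -18.71 own dir -18.81
the job is handed in; nothing more can be done
None
```

Job handed in at about 20 s: the gearbox is in gear, with the knob at its stop (home judged by a rigid stop and a camera height check, since travel read only 14 of 16 mm). Teeth force was at most about 15 N, the pointer is within about 0.2° of the yellow mark, the knob is released, and the other parts were not touched.

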